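Core temperature check through the probe port

TASK

Check the sauce in the hot-holding pan: swing the little cover on its lid well aside from the probe port, take from the stand the one thermometer whose stem is both long and thin (the short one does not reach, the thick one nearly fills the port), and lower its stem upright through the port until the tip is about half-way down the pan. The thermometer must not touch the port, the lid or the pan at any time, or it reads the metal; keep the stem centred in the port and finish while still holding it there, steady. Leave the other two thermometers in the stand and the label roll and the sauce pot where they are.

Things in the scene. Friction and masses are not known exactly. Their poses are not given: they have to be found in the camera images.
- hot_pan: lidded steel pan, fixed on a cork mat. Origin on the table under the mat's centre; z up, long side along its y. Mat 132 x 200 x 8 mm; pan 112 x 180 mm, hollow, inner floor 11 mm above the table; lid flange 112 mm, raised lid panel 116 mm up. Lid handle: bar along x, 68 mm long, 8 mm thick, at y = -48 mm, top 140 mm up.
- port (a point): centre of the mouth (upper end) of the probe port, a dark steel collar in the lid: at (0, +40, 122) mm in the pan's frame. Collar 25 mm outside, bore 13 mm in diameter and 18 mm long, straight down (z up). Half-way down the pan is about 63 mm below this point. The point has the pan's axes.
- port_cover (a joint): angle (rad) of the steel port cover, which swivels level about a pin at (0, +6) mm in the pan's frame. 0: knob over the port; grows counter-clockwise from above: the knob moves on a 34 mm circle from the pan's +y towards its -x; stop at 1.75. Starts at 0 to 0.15. Friction under 1 N at the knob; stays where left. The port is clear above 0.7; well aside is over 1.0.
- cover_knob (a point): middle of the cover's upright black round knob, 14 mm in diameter, 24 mm high, about 137 mm above the table (knob from 125 to 149 mm). It can be gripped or pushed sideways.
- cover_hinge (a point): the cover's vertical pivot axis, at the cover's top face (125 mm above the table)
- probe_stand: fixed steel stand: base 90 x 180 mm, four 6 mm posts up to a shelf 44 x 174 mm whose top is 118 mm above the table, with three 14 mm holes in a row along its y at -50, 0, +50 mm. Origin: under its centre, on the table. In each hole hangs a thermometer, stem down; which one is where varies.
- long_probe_center (a point): head centre of the thermometer with the LONG THIN stem, to be taken. All three have a black head 16 x 24 x 42 mm (own x, y, z; grip across the 16 mm, along x, square to the stand's row within 0.1 rad) on a 25 mm round flange 4 mm thick that rests on the shelf, 25 mm below this point (start: 143 mm up). Below it a stem 4 mm thick, 100 mm long; z up along it. 40 to 85 g.
- long_probe_tip (a point): pointed lower end of that thermometer's stem, on its axis, 125 mm below the head's centre; same axes as the head
- long_probe_stem (a point): point on the axis of that stem, 63 mm above the tip and 62 mm below the head's centre: it is at the mouth of the port when the tip is half-way down the pan
- thick_probe_center (a point): head centre of the thermometer with the long THICK stem (11 mm in diameter, 100 mm long); same head; not to be taken
- short_probe_center (a point): head centre of the thermometer with the SHORT thin stem (4 mm in diameter, 40 mm long); same head; not to be taken
- label_roll: loose roll of labels, 68 mm in diameter, 35 mm high, lying flat behind the work; origin under its centre; leave alone
- sauce_pot: loose small empty steel pot, 62 mm in diameter, 30 mm high, behind the work; origin under its centre; leave alone

How it is judged:
On the way, in this order (a step that is already met when the one before it is completed fails the run):
1. the cover is swung well aside from the port (value of joint port_cover above 1 rad), for 0.2 s.
2. the long thin stem is through the port, centred, about half-way down the pan (horizontal distance between long_probe_stem and port below 0.0035 m and horizontal distance between long_probe_tip and port below 0.007 m and z of long_probe_tip in the frame of port between -0.083 and -0.043 m), for 0.3 s.
At the end, for the whole second after the job is handed in: Long thin thermometer held still, upright (0.09 rad), tip 43 to 83 mm below the port mouth, stem within 3.5 mm of the port axis at the mouth and 7 mm at the tip, touching neither pan nor stand; cover over 1.0 rad open; other thermometers, roll and pot within 30 mm of their places (all of step 2 and value of joint port_cover above 1 rad and angle between long_probe_tip's own z axis and vertical below 0.09 rad and contact force between the fingers and long_probe above 1 N and contact force between long_probe and hot_pan below 0.2 N and contact force between long_probe and probe_stand below 0.2 N and linear speed of long_probe below 0.02 m/s and distance of each of thick_probe_center, short_probe_center, label_roll, sauce_pot from where it was at the start of the episode below 0.03 m); the arm keeps its last pose, push and grip.
It fails at once if a thermometer touches the pan, its lid, cover or port (over 0.5 N) (contact force between any of long_probe, thick_probe, short_probe and hot_pan above 0.5 N).
It fails at once if a wrong thermometer is taken from the stand (distance of any of thick_probe_center, short_probe_center from where it was at the start of the episode above 0.03 m).
It fails at once if the label roll or the sauce pot is moved by more than 30 mm (distance of any of label_roll, sauce_pot from where it was at the start of the episode above 0.03 m).
It also fails if it takes over 64 s, if anything falls off the work surface, if the arm or the gripper's body presses on something with over 40 N, if the wrist force passes 120 N, or if a joint passes its speed limit or range.

ROBOT

A 6-joint arm with a two-finger parallel gripper is mounted at the origin on the work surface; the furniture and walls round the work are solid. World frame = base frame: x ahead of the robot, y to its left, z up, the work surface at z = 0. Lengths are in m, angles in rad, forces in N, time in s.
With the tool pointing down it reaches from about 0.4 to 0.825 m from the base axis. Payload 7 kg.
Tool frame: the origin (TCP) lies on the mounting face of the last link; the fingertips stand 178 mm ahead of it and the grasp point (between the pads) lies 159 mm ahead of it; z points along the fingers, y is the direction in which the jaws open and shut (so a half turn about z gives the same grasp; the last joint's range is limited). The gripper opens to 88 mm and grips with 3 to 60 N. Pads are 19 mm wide; open, the fingers measure 130 mm over their backs; the gripper's body (78 mm by 193 mm) begins 47 mm behind the grasp point.
Start: joints at [-0.98, 0.359, 0.012, 0, -1.224, -0.288], TCP at [0.201, -0.644, 0.405] pointing down, gripper open.
Joint ranges: [-3.07, 3.07], [-1.43, 2.12], [-1.02, 1.25], [-3.03, 1.67], [-3.05, -0], [-3.03, 3.03]. Speed limits (rad/s): [2.39, 2.39, 3.01, 3.14, 3.14, 3.14].

INTERFACE

Orientations are given as [roll, pitch, yaw] about the fixed x, y, z axes, in that order (R = Rz(yaw) Ry(pitch) Rx(roll)).
In Python, from station import * gives the robot as it stands.
- The arm moves only by the tool arm_command, never from a script. Its argument "targets" is a list of rows, each a list of 3 entries, a list of its own where there are three numbers: the turn, a rotation vector about the world's x, y, z in rad, then the shift along the world's x, y, z in mm, then the closure, from 0 (fully open) to 1 (shut). In form: [[[wx, wy, wz], [tx, ty, tz], fingers], ...]. A call has 1 to 8 rows; each row shifts and turns the commanded pose from where the row before left it; what a row does not reach is not made up. A row lasts 1/10 s, in which the tool goes at most 50 mm and 8.59 degrees, less where a joint would pass 70% of its speed; a pose out of reach is approached as far as the arm can. A call with a gripper value outside its range is refused whole. The fingers move at their own pace and stop on an object; "squeeze" is the grip in N (left out, the last holds). Time passes only in rows, so rows that do not move let the fingers close. It gives the time, the measured TCP pose, the force and the opening at its end, in the units of the state.
- get_state(): the state, without advancing time (a new reading comes with each control period).
- grab_frame(name): name is "scene" or "top" or "wrist"; returns (picture, depth): 400x640x3 uint8, red, green, blue; 400x640 float32, m along the optical axis (not along the pixel's ray), 0 where there is no reading.
- camera_params(name): a dict with "mtx" (3x3 intrinsics, pixels), "k1" (the pictures are not rectified: a ray, as slopes to the right and down, at radius r is drawn at 1 + k1 r^2 times it, then the intrinsics apply), "eye" and "orientation" of the camera in the world. Camera axes: x right, y down, z forward; pixel columns grow to the right and rows downward; lengths in m; the calibration is good to about 2 mm. A picture is of the moment at which its call begins: read the wrist's pose just before it. camera_params takes no time and is no camera call; for the wrist camera it gives the pose at the moment of the call.
- job_done(): hands the job in, once; it reports no verdict.
The state is a dict: "t": time; "q": joint angles; "qd": joint speeds; "joint_efforts": joint torques, N m; "eef_pos": TCP position; "ee_rot": TCP orientation; "force": force on the tool from outside, world axes, zero at the start; "moment": the same for the moment, N m; "width": finger opening in m.
Only numpy, scipy, OpenCV 4.12 (cv2) and the standard library are available. Lean on these libraries where they do the work, as an engineer would, in place of code of your own. Each camera call takes 0.05 s, during which the arm holds its last target.

## Working session

There is one attempt and no reset: what is moved stays moved. The work goes in short steps, Python scripts to look and compute and a tool call to move; the robot and the scene stay as the last step left them, time stands still between calls to the robot, and variables do not carry over. Pictures are saved under pics/ and viewed, and the job is handed in when it is done.

Besides the shell and the picture viewer there is one more tool, called after "Emit:" by a JSON object that holds its "fn" and its "kwargs". arm_command: Moves the arm, as the interface text tells. Its arguments: {"type":"object","properties":{"targets":{"type":"array"},"squeeze":{"type":"number"}},"required":["targets"]}

```bash
ls; mkdir -p pics; python3 - <<'E'
from station import *
import cv2,numpy as np
s=get_state();print(s)
for n in("scene","top","wrist"):
    p=camera_params(n);print(n,p)
    im,d=grab_frame(n);cv2.imwrite(f"pics/{n}0.png",im[:,:,::-1]);np.savez(f"{n}0.npz",im=im,d=d,mtx=p["mtx"],k1=p["k1"],eye=p["eye"],ori=p["orientation"])
E
```

```text
pics
{'t': 0.0, 'q': array([-9.79917090e-01,  3.59366839e-01,  1.10675105e-02, -3.47910856e-04,
       -1.22407743e+00, -2.88115672e-01]), 'qd': array([-0.00073761,  0.0003973 ,  0.00017127, -0.00061438, -0.00094566,
       -0.00025581]), 'joint_efforts': array([-1.89130878e-03, -5.82725251e+01,  2.93052614e+01,  6.99729592e+00,
        6.85297549e-03, -1.68699376e-04]), 'eef_pos': array([ 0.20120959, -0.6441121 ,  0.40373958]), 'ee_rot': array([ 3.13998442e+00, -1.35538527e-04, -2.83894746e+00]), 'force': array([0.29580793, 0.0883825 , 0.45181949]), 'moment': array([-0.01971366,  0.03686546, -0.00196509]), 'width': 0.08781777980028976}
scene {'mtx': array([[511.1166364 ,   0.        , 320.5832592 ],
       [  0.        , 511.1166364 , 202.01897363],
       [  0.        ,   0.        ,   1.        ]]), 'k1': -0.0739621093272308, 'eye': array([-0.03594843,  0.55473015,  0.56524975]), 'orientation': array([-2.11271178, -0.0252152 , -2.2292343 ])}
top {'mtx': array([[393.55087017,   0.        , 319.85988945],
       [  0.        , 393.55087017, 193.04364072],
       [  0.        ,   0.        ,   1.        ]]), 'k1': -0.017153910832615846, 'eye': array([0.46538873, 0.04468919, 0.94147741]), 'orientation': array([-3.02469144, -0.00402192, -1.54603545])}
wrist {'mtx': array([[312.17185498,   0.        , 318.01730746],
       [  0.        , 312.17185498, 200.2916127 ],
       [  0.        ,   0.        ,   1.        ]]), 'k1': -0.013658700744239274, 'eye': array([ 0.12424688, -0.66811225,  0.38395623]), 'orientation': array([ 2.84063424, -0.00287189,  1.87263049])}
```

View pics/scene0.png

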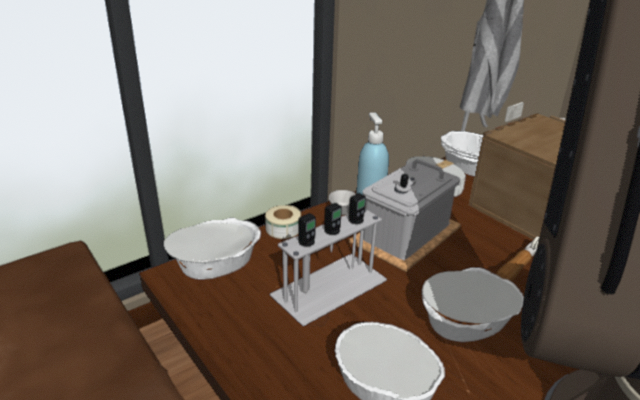

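View pics/top0.png

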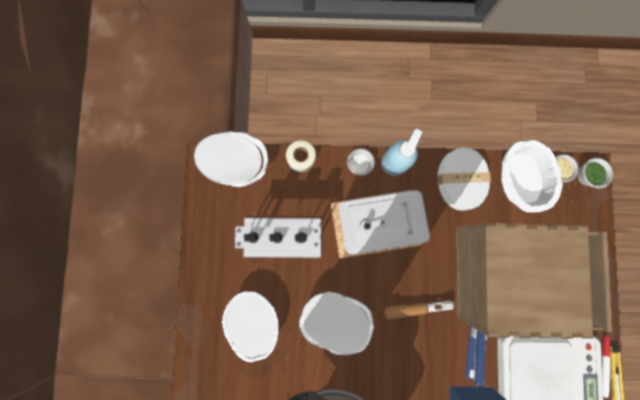

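View pics/wrist0.png

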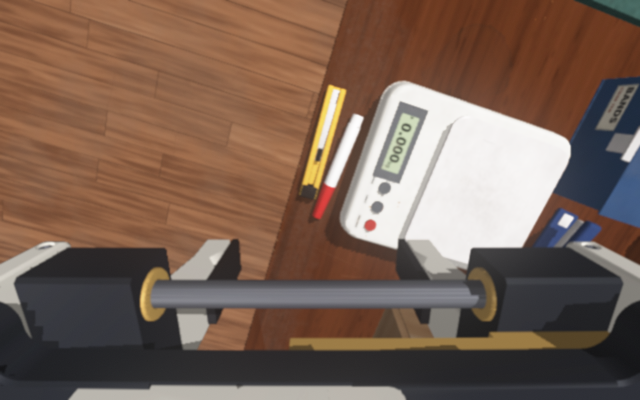

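```bash
cat > h.py <<'E'
import numpy as np,cv2
from scipy.spatial.transform import Rotation as R
def load(f): return dict(np.load(f))
def und(c,u,v):
    a=np.array([(u-c['mtx'][0,2])/c['mtx'][0,0],(v-c['mtx'][1,2])/c['mtx'][1,1]]);b=a.copy()
    for _ in range(20): b=a/(1+c['k1']*(b@b))
    return b
def rot(c): return R.from_euler('xyz',c['ori']).as_matrix()
def at_z(c,u,v,z):
    d=rot(c)@np.append(und(c,u,v),1); return c['eye']+d*(z-c['eye'][2])/d[2]
def at_d(c,u,v):
    d=float(c['d'][int(round(v)),int(round(u))]); return c['eye']+rot(c)@(np.append(und(c,u,v),1)*d)
def proj(c,P):
    p=rot(c).T@(np.array(P)-c['eye']); s=p[:2]/p[2]; s=s*(1+c['k1']*(s@s)); return s*c['mtx'][0,0]+c['mtx'][:2,2]
def cloud(c):
    v,u=np.mgrid[0:400,0:640]; k=np.array([c['k1'],0,0,0,0.])
    pts=cv2.undistortPoints(np.stack([u,v],-1).reshape(-1,1,2).astype(float),c['mtx'],k).reshape(400,640,2)
    X=np.dstack([pts,np.ones((400,640))])*c['d'][...,None]
    return X@rot(c).T+c['eye']
def crop(c,x0,y0,x1,y1,k,f):
    cv2.imwrite(f,cv2.resize(c['im'][y0:y1,x0:x1,::-1],None,fx=k,fy=k,interpolation=cv2.INTER_CUBIC))
def snap(n,f):
    from station import grab_frame,camera_params
    p=camera_params(n); im,d=grab_frame(n)
    np.savez(f,im=im,d=d,mtx=p["mtx"],k1=p["k1"],eye=p["eye"],ori=p["orientation"]); return load(f)
E
python3 - <<'E'
from h import *
t=load("top0.npz");s=load("scene0.npz")
crop(t,225,180,445,270,3.6,"pics/t1.png");crop(s,260,140,470,320,3.8,"pics/s1.png")
C=cloud(t)
for n,(u,v) in dict(box=(530,280),boxl=(464,280),bottle=(400,155),bowl1=(250,325),bowl2=(335,325),pan=(410,215),shelf=(263,238),table=(390,360),round=(465,180),roll=(301,150),pot=(361,160),base=(247,247),boxtop=(590,240),bowlrim=(228,135)).items(): print(n,at_d(t,u,v).round(3))
print("maxz of table region",np.nanmax(C[140:400,190:450,2]))
E
```

```text
box [ 0.396 -0.369  0.168]
boxl [ 0.382 -0.285  0.044]
bottle [ 0.644 -0.121  0.138]
bowl1 [0.274 0.191 0.046]
bowl2 [0.279 0.003 0.05 ]
pan [ 0.521 -0.146  0.117]
shelf [0.465 0.159 0.119]
table [ 0.192 -0.128 -0.002]
round [ 0.61  -0.293  0.04 ]
roll [0.679 0.092 0.006]
pot [ 0.659 -0.054  0.001]
base [0.446 0.192 0.12 ]
boxtop [ 0.477 -0.524  0.121]
bowlrim [0.701 0.26  0.05 ]
maxz of table region 0.9414774139153037
```

View pics/t1.png

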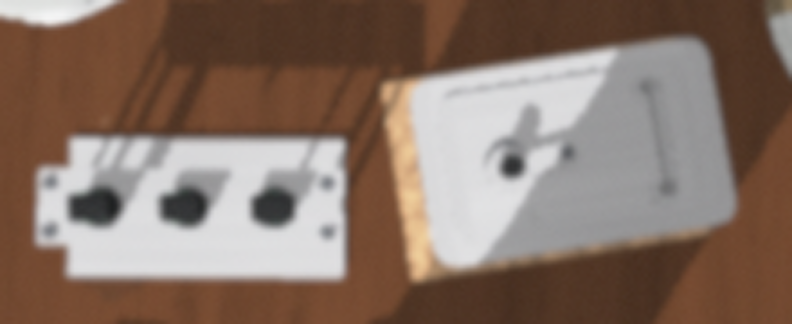

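View pics/s1.png

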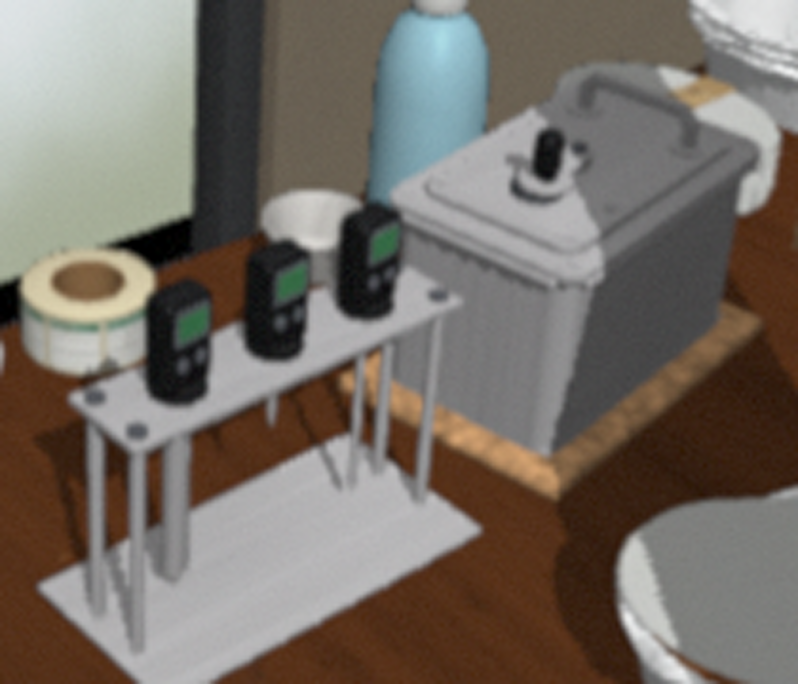

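```bash
python3 - <<'E'
from h import *
t=load("top0.npz");s=load("scene0.npz")
def T(x,y,z): return at_z(t,225+(x+.5)/3.6-.5,180+(y+.5)/3.6-.5,z)
def S(x,y,z): return at_z(s,260+(x+.5)/3.8-.5,140+(y+.5)/3.8-.5,z)
for n,p in dict(knobT=T(512,165,.137),hingeT=T(568,152,.125),h1T=T(648,87,.138),h2T=T(668,187,.138),mat1T=T(382,84,.008),mat2T=T(415,281,.008),
 bolt1=T(328,182,.118),bolt2=T(328,231,.118),bolt3=T(50,182,.118),bolt4=T(50,231,.118),headL=T(272,208,.145),headM=T(185,208,.145),headT=T(98,207,.145),
 knobS=S(550,132,.149),knobSb=S(545,178,.125),hingeS=S(580,148,.125),b1=S(438,295,.118),b2=S(95,397,.118),b3=S(138,431,.118),headLS=S(372,212,.164),headLb=S(366,310,.122), matS=S(555,495,.008),matS2=S(765,320,.008)).items(): print(n,(1000*p).round(1))
E
```

```text
knobT [495.7 -53.7 137. ]
hingeT [504.5 -87.4 125. ]
h1T [ 542.  -130.7  138. ]
h2T [ 485.4 -142.1  138. ]
mat1T [551.9  17.1   8. ]
mat2T [423.7  -7.1   8. ]
bolt1 [484.   50.4 118. ]
bolt2 [455.9  49.7 118. ]
bolt3 [479.9 211.3 118. ]
bolt4 [451.8 209.9 118. ]
headL [468.1  81.1 145. ]
headM [466.9 129.7 145. ]
headT [466.3 178.3 145. ]
knobS [494.  -54.5 149. ]
knobSb [493.3 -54.2 125. ]
hingeS [504.5 -89.6 125. ]
b1 [455.8  48.4 118. ]
b2 [479.8 209.2 118. ]
b3 [451.9 208.4 118. ]
headLS [467.6  79.4 164. ]
headLb [460.4  85.5 122. ]
matS [419.6  -3.7   8. ]
matS2 [ 457.1 -201.4    8. ]
```

Emit:
{"fn": "arm_command", "kwargs": {"targets": [[[0,0,0.147],[20,42,3],0],[[0,0,0.147],[20,42,3],0],[[0,0,0.147],[20,42,3],0],[[0,0,0.147],[20,42,3],0],[[0,0,0.147],[20,42,3],0],[[0,0,0.147],[20,42,3],0],[[0,0,0.147],[20,42,3],0]]}}

```text
t: 0.85
eef_pos: [0.3415, -0.3485, 0.4257]
ee_rot: [-3.141, 0.0, -1.804]
force: [1.3, 0.4, 0.5]
width: 0.0878
```

Emit:
{"fn": "arm_command", "kwargs": {"targets": [[[0,0,0.147],[20,42,0],0],[[0,0,0.147],[20,42,0],0],[[0,0,0.147],[20,42,0],0],[[0,0,0.147],[20,42,0],0],[[0,0,0.147],[20,42,0],0],[[0,0,0.147],[20,42,0],0],[[0,0,0.147],[20,42,0],0],[[0,0,0],[0,0,0],0]]}}

```text
t: 1.65
eef_pos: [0.4831, -0.0524, 0.4254]
ee_rot: [-3.141, -0.0, -0.772]
force: [0.0, -0.1, 0.6]
width: 0.0879
```

```bash
python3 - <<'E'
from h import *
from station import *
print(get_state())
c=snap("wrist","w1.npz");cv2.imwrite("pics/w1.png",c['im'][:,:,::-1]);print(c['eye'],c['ori'])
print(proj(c,[.496,-.054,.149]),proj(c,[.498,-.055,.122]),proj(c,[.468,.08,.164]))
E
```

```text
{'t': 1.65, 'q': array([ 2.97609945e-01,  2.82763575e-02, -3.58334490e-01, -1.74722823e-04,
       -1.18384533e+00,  5.01631635e-01]), 'qd': array([-0.0641329 , -0.0218861 , -0.03677339,  0.00217158, -0.01740647,
       -0.06166326]), 'joint_efforts': array([  1.56374618, -30.63792586,  29.60106254,   6.81223735,
         0.25396435,   0.7815971 ]), 'eef_pos': array([ 0.48305431, -0.05242322,  0.42538637]), 'ee_rot': array([-3.14121660e+00, -2.16699332e-05, -7.71620657e-01]), 'force': array([ 0.04028124, -0.05305831,  0.63775108]), 'moment': array([-0.12887905,  0.25269618,  0.01223864]), 'width': 0.08793311819054572}
[ 0.54138938 -0.1087131   0.40552387] [ 2.83719288e+00 -1.88676197e-04 -2.34322651e+00]
[309.14417922 189.20604831] [309.17610355 179.30407129] [226.49794674 312.96925968]
```

View pics/w1.png

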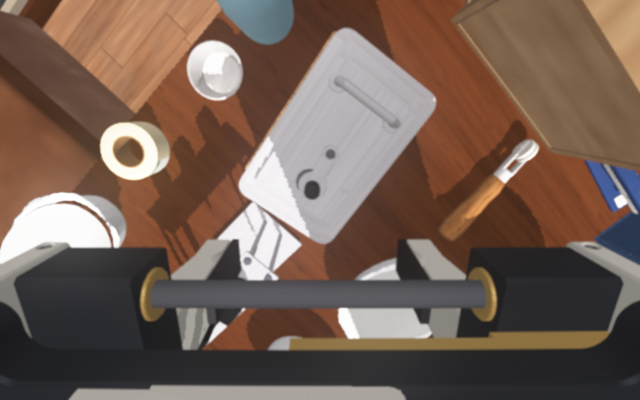

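Emit:
{"fn": "arm_command", "kwargs": {"targets": [[[0,0,0],[12,-1,-20],0.4],[[0,0,0],[0,0,-25],0.4],[[0,0,0],[0,0,-25],0.4],[[0,0,0],[0,0,-20],0.4],[[0,0,0],[0,0,0],0.4],[[0,0,0],[0,0,0],0.4]]}}

```text
t: 2.3
eef_pos: [0.4932, -0.0579, 0.3361]
ee_rot: [3.141, -0.0, -0.782]
force: [-0.2, -0.5, 0.5]
width: 0.0535
```

```bash
python3 - <<'E'
from h import *
from station import *
s=get_state();print(s['eef_pos'],s['ee_rot'],s['width'])
c=snap("wrist","w2.npz");crop(c,220,100,420,300,3,"pics/w2.png")
c=snap("scene","s2.npz");crop(c,300,100,460,240,4.5,"pics/s2.png")
E
```

```text
[ 0.49319913 -0.05793029  0.33608016] [ 3.14090420e+00 -5.02937597e-05 -7.81963958e-01] 0.05352072612909706
```

View pics/w2.png

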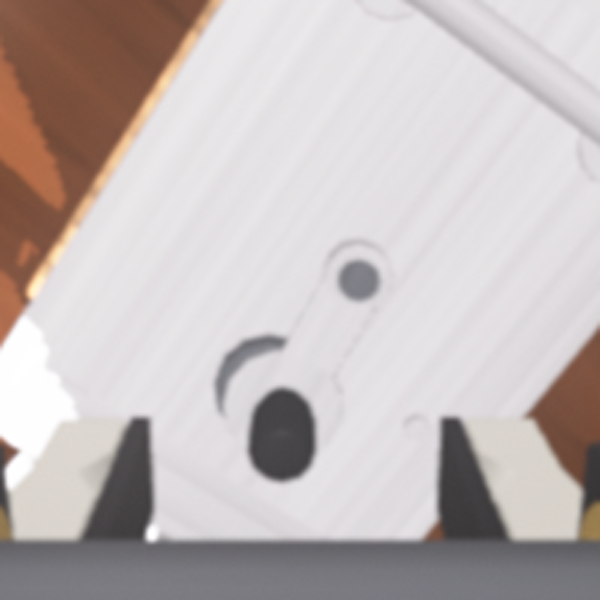

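View pics/s2.png

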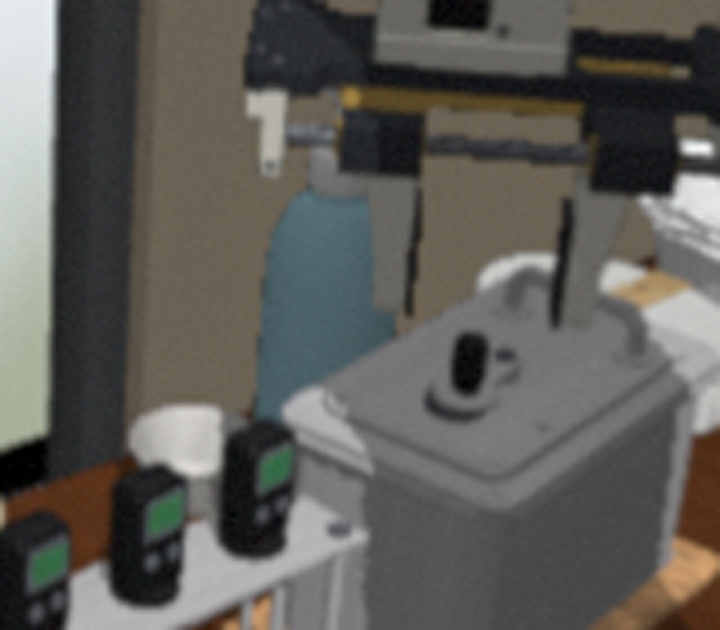

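```bash
python3 - <<'E'
from h import *
c=load("w2.npz")
def W(x,y,z): return (1000*at_z(c,220+(x+.5)/3-.5,100+(y+.5)/3-.5,z)).round(1)
print(W(282,449,.149),W(283,412,.125),W(358,280,.127),W(358,280,.122))
for f in [(152,418),(440,418)]: print(W(*f,.158))
print(proj(c,[.4932,-.0579,.177]))
E
```

```text
[493.8 -54.7 149. ] [491.9 -52.7 125. ] [502.7 -85.9 127. ] [501.4 -85.1 122. ]
[518.2 -45.5 158. ]
[480.8 -83.1 158. ]
[318.2942007  271.05692818]
```

Emit:
{"fn": "arm_command", "kwargs": {"targets": [[[0,0,0],[1,3.5,-10],0.4],[[0,0,0],[0,0,-18],0.4],[[0,0,0],[0,0,0],0.9],[[0,0,0],[0,0,0],0.9],[[0,0,0],[0,0,0],0.9],[[0,0,0],[0,0,0],0.9],[[0,0,0],[0,0,0],0.9]], "squeeze": 5}}

```text
t: 3.1
eef_pos: [0.4944, -0.0537, 0.3082]
ee_rot: [-3.141, -0.001, -0.781]
force: [1.2, 0.3, -0.5]
width: 0.0185
```

Emit:
{"fn": "arm_command", "kwargs": {"targets": [[[0,0,0],[0,0,0],0.9],[[0,0,0],[0,0,0],0.9]]}}

```text
t: 3.3
eef_pos: [0.4943, -0.0538, 0.308]
ee_rot: [-3.141, -0.0, -0.781]
force: [-0.5, 0.3, 2.7]
width: 0.0134
```

```bash
python3 - <<'E'
from h import *
yaw=.19;H=np.array([504.3,-87.5]);th0=.08
P=lambda th:34*np.array([-np.sin(yaw+th),np.cos(yaw+th)])
p=P(th0)
for th in np.linspace(th0,1.35,9)[1:]:
    print((P(th)-p).round(1));p=P(th)
E
```

```text
[-5.1 -1.8]
[-4.7 -2.6]
[-4.2 -3.3]
[-3.7 -4. ]
[-3.  -4.5]
[-2.2 -4.9]
[-1.4 -5.2]
[-0.6 -5.4]
```

Emit:
{"fn": "arm_command", "kwargs": {"targets": [[[0,0,0],[-5.1,-1.8,0],0.9],[[0,0,0],[-4.7,-2.6,0],0.9],[[0,0,0],[-4.2,-3.3,0],0.9],[[0,0,0],[-3.7,-4,0],0.9],[[0,0,0],[-3,-4.5,0],0.9],[[0,0,0],[-2.2,-4.9,0],0.9],[[0,0,0],[-1.4,-5.2,0],0.9],[[0,0,0],[-0.6,-5.4,0],0.9]]}}

```text
t: 4.1
eef_pos: [0.4692, -0.086, 0.3076]
ee_rot: [3.141, 0.0, -0.781]
force: [-0.2, 1.8, -0.0]
width: 0.0138
```

Emit:
{"fn": "arm_command", "kwargs": {"targets": [[[0,0,0],[0,0,0],0.9],[[0,0,0],[0,0,0],0.9]]}}

```text
t: 4.3
eef_pos: [0.4692, -0.0859, 0.3076]
ee_rot: [3.141, 0.0, -0.781]
force: [-0.3, -0.2, 1.5]
width: 0.0136
```

```bash
python3 - <<'E'
from h import *
from station import *
s=get_state();print(s['eef_pos'],s['ee_rot'],s['width'],s['force'])
c=snap("wrist","w3.npz");crop(c,220,100,420,300,3,"pics/w3.png")
E
```

```text
[ 0.4692467  -0.08590082  0.30760267] [ 3.14077374e+00  1.37465006e-04 -7.81372772e-01] 0.013617126953801786 [-0.30112647 -0.20465156  1.48505221]
```

View pics/w3.png

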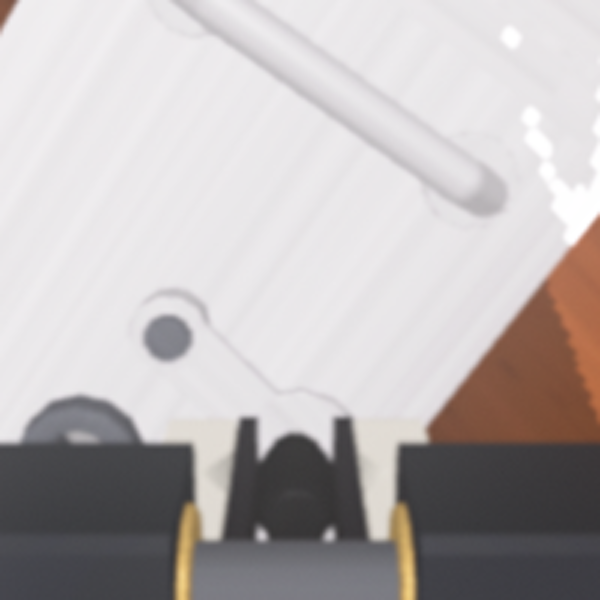

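Emit:
{"fn": "arm_command", "kwargs": {"targets": [[[0,0,0],[0,0,0],0.4],[[0,0,0],[0,0,0],0.4],[[0,0,0],[0,0,0],0.4],[[0,0,0],[0,0,30],0.4],[[0,0,-0.1275],[0,0,32],0.0],[[0,0,-0.1275],[10,11,0],0.0],[[0,0,-0.1275],[10,10,0],0.0],[[0,0,-0.1275],[9,10,0],0.0]]}}

```text
t: 5.15
eef_pos: [0.4987, -0.0541, 0.37]
ee_rot: [-3.141, 0.0, -1.296]
force: [-0.1, 0.3, 0.0]
width: 0.072
```

Emit:
{"fn": "arm_command", "kwargs": {"targets": [[[0,0,-0.1275],[0,0,0],0.0],[[0,0,-0.1275],[0,0,0],0.0],[[0,0,0],[0,0,0],0],[[0,0,0],[0,0,0],0]]}}

```text
t: 5.55
eef_pos: [0.4983, -0.0544, 0.3696]
ee_rot: [3.142, 0.0, -1.542]
force: [0.2, -0.2, 0.3]
width: 0.0877
```

```bash
python3 - <<'E'
from h import *
from station import *
s=get_state();print(s['eef_pos'],s['ee_rot'],s['width'],s['force'])
c=snap("wrist","w4.npz");crop(c,220,100,420,300,3,"pics/w4.png")
c=snap("top","t4.npz");crop(c,225,180,445,270,3.6,"pics/t4.png")
c=snap("scene","s4.npz");crop(c,300,100,460,240,4.5,"pics/s4.png")
E
```

```text
[ 0.49833611 -0.05440494  0.36960652] [ 3.14152807e+00  4.27130558e-06 -1.54195707e+00] 0.08765206919329736 [ 0.21848309 -0.21142433  0.33567613]
```

View pics/w4.png

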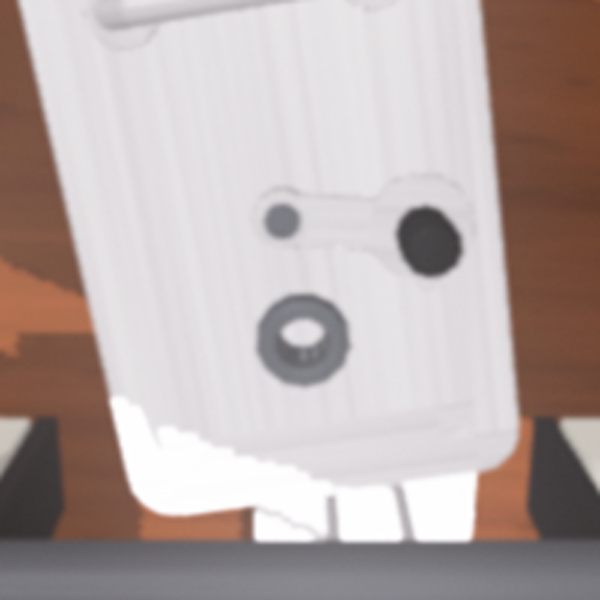

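View pics/s4.png

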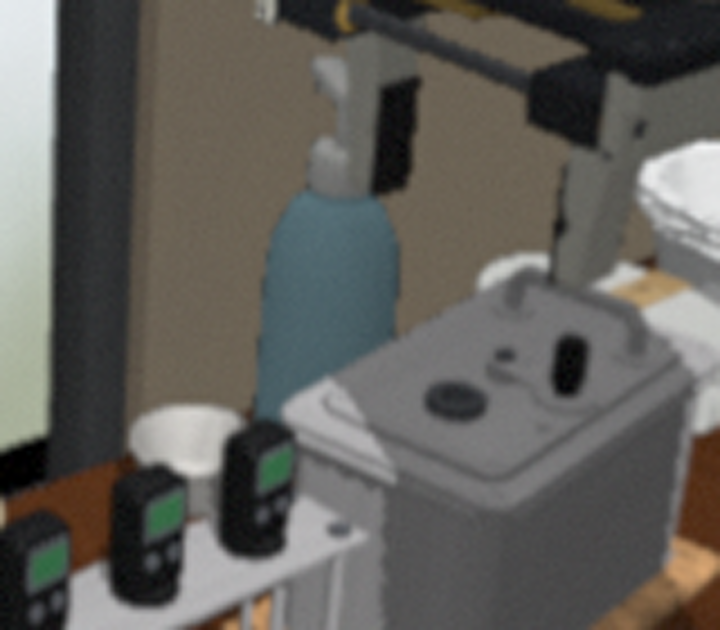

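```bash
python3 - <<'E'
from h import *
c=load("w4.npz");print(c['eye'],c['ori'])
def W(x,y,z): return (1000*at_z(c,220+(x+.5)/3-.5,100+(y+.5)/3-.5,z)).round(1)
for p in [(257,340),(349,340),(303,293),(303,386),(303,340)]: print(p,W(*p,.122))
print('hinge',W(282,221,.127),'knob',W(430,240,.149))
s=load("s4.npz")
S=lambda x,y,z:(1000*at_z(s,300+(x+.5)/4.5-.5,100+(y+.5)/4.5-.5,z)).round(1)
print('sc port',S(456,399,.122),S(426,399,.122),S(486,399,.122),'hinge',S(504,355,.127))
t=load("t4.npz");print('d')
E
```

```text
[ 0.50096346 -0.13520891  0.34973943] [ 2.83812806e+00 -1.82604706e-03 -3.11360518e+00]
(257, 340) [508.1 -53.4 122. ]
(349, 340) [484.3 -54.  122. ]
(303, 293) [496.6 -66.4 122. ]
(303, 386) [495.8 -40.9 122. ]
(303, 340) [496.2 -53.7 122. ]
hinge [502.3 -86.  127. ] knob [469.5 -87.5 149. ]
sc port [494.5 -50.5 122. ] [501.4 -40.7 122. ] [487.6 -60.3 122. ] hinge [502.9 -86.  127. ]
d
```

View pics/t4.png

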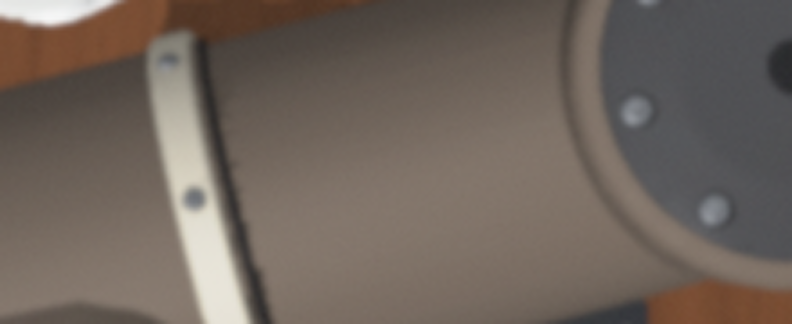

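Emit:
{"fn": "arm_command", "kwargs": {"targets": [[[0,0,0],[-8,34,0],0],[[0,0,0],[-8,34,0],0],[[0,0,0],[-8,34,0],0],[[0,0,0],[-7,32,0],0],[[0,0,0],[0,0,0],0],[[0,0,0],[0,0,0],0]]}}

```text
t: 6.3
eef_pos: [0.4672, 0.0801, 0.3698]
ee_rot: [-3.141, 0.0, -1.543]
force: [-0.2, 0.6, -0.0]
width: 0.0874
```

```bash
python3 - <<'E'
from h import *
from station import *
s=get_state();print(s['eef_pos'],s['ee_rot'],s['width'],s['force'])
c=snap("wrist","w5.npz");crop(c,220,100,420,300,3,"pics/w5.png")
E
```

```text
[0.46720446 0.08008061 0.36976751] [-3.14142591e+00  6.84699642e-05 -1.54276231e+00] 0.08738839304237453 [-0.21973475  0.63811285 -0.04277192]
```

View pics/w5.png

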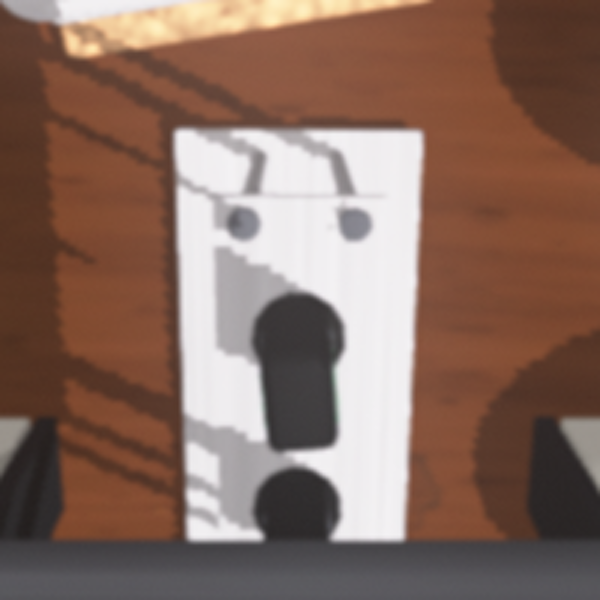

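```bash
python3 - <<'E'
from h import *
c=load("w5.npz")
def W(x,y,z): return (1000*at_z(c,220+(x+.5)/3-.5,100+(y+.5)/3-.5,z)).round(1)
for p in [(253,338),(345,338),(299,293)]: print(p,W(*p,.122))
for p in [(270,448),(338,448),(304,448),(260,364),(334,362)]: print(p,W(*p,.164))
print('bolts',W(244,224,.118),W(355,224,.118))
E
```

```text
(253, 338) [478.1  80.7 122. ]
(345, 338) [454.3  80.  122. ]
(299, 293) [466.5  68.2 122. ]
(270, 448) [472.5  91.1 164. ]
(338, 448) [457.6  90.7 164. ]
(304, 448) [465.   90.9 164. ]
(260, 364) [475.   71.5 164. ]
(334, 362) [459.3  70.6 164. ]
bolts [480.9  51.6 118. ] [452.8  50.8 118. ]
```

Emit:
{"fn": "arm_command", "kwargs": {"targets": [[[0,0,0.07],[-1,0.6,0],0.5],[[0,0,0],[0,0,-20],0.5],[[0,0,0],[0,0,-25],0.5],[[0,0,0],[0,0,-20],0.5],[[0,0,0],[0,0,0],0.5]]}}

```text
t: 6.85
eef_pos: [0.4656, 0.0786, 0.3023]
ee_rot: [3.137, -0.002, -1.477]
force: [-0.1, 0.7, 0.6]
width: 0.0529
```

Emit:
{"fn": "arm_command", "kwargs": {"targets": [[[0,0,0],[0,0,0],0.9],[[0,0,0],[0,0,0],0.9],[[0,0,0],[0,0,0],0.9],[[0,0,0],[0,0,0],0.9],[[0,0,0],[0,0,0],0.9],[[0,0,0],[0,0,0],0.9]], "squeeze": 20}}

```text
t: 7.45
eef_pos: [0.4665, 0.0802, 0.3052]
ee_rot: [-3.141, 0.0, -1.475]
force: [-1.0, 0.4, 3.8]
width: 0.0159
```

```bash
python3 - <<'E'
from h import *
from station import *
s=get_state();print(s['eef_pos'],s['ee_rot'],s['width'],s['force'],s['moment'])
c=snap("wrist","w6.npz");crop(c,220,100,420,300,3,"pics/w6.png")
c=snap("scene","s6.npz");crop(c,260,140,470,320,3.8,"pics/s6.png")
E
```

```text
[0.46648561 0.08023425 0.30523315] [-3.14075865e+00  2.30412446e-04 -1.47549009e+00] 0.01587020911267338 [-0.95312663  0.39038803  3.79100304] [ 0.06599732  0.58262465 -0.01428876]
```

View pics/s6.png

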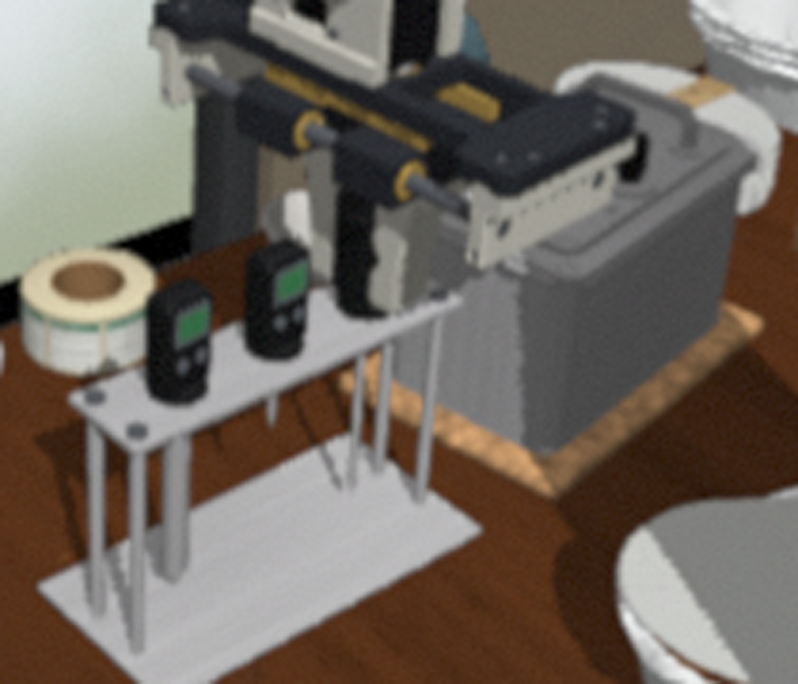

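Emit:
{"fn": "arm_command", "kwargs": {"targets": [[[0,0,0],[0,0,10],0.9],[[0,0,0],[0,0,20],0.9],[[0,0,0],[0,0,20],0.9],[[0,0,0],[0,0,20],0.9],[[0,0,0],[0,0,20],0.9],[[0,0,0],[0,0,20],0.9],[[0,0,0],[0,0,25],0.9],[[0,0,0],[0,0,25],0.9]]}}

```text
t: 8.35
eef_pos: [0.466, 0.08, 0.466]
ee_rot: [3.141, 0.0, -1.476]
force: [0.9, 0.4, -0.6]
width: 0.016
```

Emit:
{"fn": "arm_command", "kwargs": {"targets": [[[0,0,0],[0,0,0],0.9],[[0,0,0],[0,0,0],0.9]]}}

```text
t: 8.55
eef_pos: [0.4661, 0.0801, 0.4652]
ee_rot: [-3.141, 0.001, -1.476]
force: [0.5, -0.4, -0.5]
width: 0.0159
```

```bash
python3 - <<'E'
from h import *
from station import *
s=get_state();print(s['eef_pos'],s['ee_rot'],s['width'],s['force'],s['moment'])
c=snap("wrist","w7.npz");cv2.imwrite("pics/w7.png",c['im'][:,:,::-1])
print(proj(c,s['eef_pos']-[0,0,.284]))
c=snap("scene","s7.npz");crop(c,240,40,450,240,3.8,"pics/s7.png")
E
```

```text
[0.46611554 0.08009573 0.46520403] [-3.14072466e+00  9.02812899e-04 -1.47582484e+00] 0.01593464707173767 [ 0.51334971 -0.39474794 -0.4996175 ] [ 0.01500364  0.17315058 -0.01588357]
[318.2156139  197.99772234]
```

View pics/w7.png

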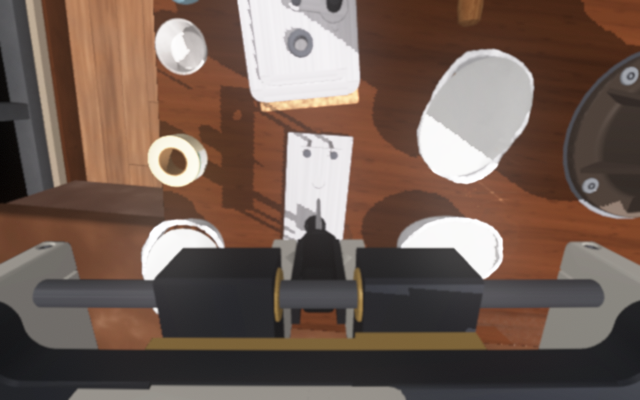

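View pics/s7.png

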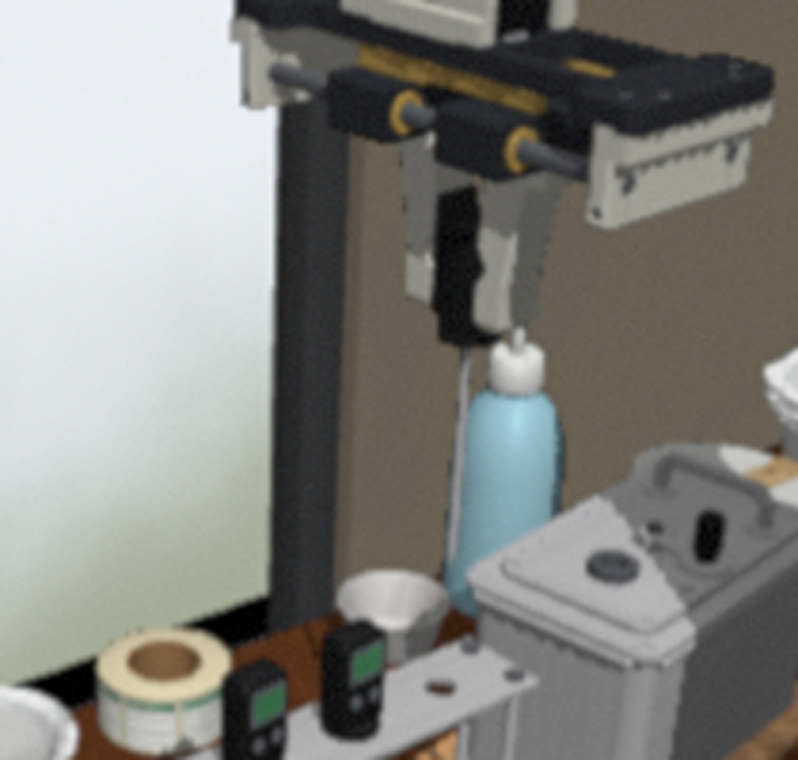

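Emit:
{"fn": "arm_command", "kwargs": {"targets": [[[0,0,0],[3,-10,0],0.9],[[0,0,0],[5,-22,0],0.9],[[0,0,0],[5,-25,0],0.9],[[0,0,0],[5,-25,0],0.9],[[0,0,0],[5,-22,0],0.9],[[0,0,0],[4.4,-20,0],0.9],[[0,0,0],[3,-10,0],0.9],[[0,0,0],[0,0,0],0.9]]}}

```text
t: 9.45
eef_pos: [0.497, -0.0551, 0.4639]
ee_rot: [3.14, -0.0, -1.478]
force: [-0.5, -0.1, -0.5]
width: 0.0159
```

Emit:
{"fn": "arm_command", "kwargs": {"targets": [[[0,0,0],[0,0,0],0.9],[[0,0,0],[0,0,-15],0.9],[[0,0,0],[0,0,-10],0.9],[[0,0,0],[0,0,0],0.9],[[0,0,0],[0,0,0],0.9],[[0,0,0],[0,0,0],0.9]]}}

```text
t: 10.05
eef_pos: [0.4969, -0.0536, 0.4403]
ee_rot: [-3.141, -0.0, -1.475]
force: [0.4, -0.0, -0.7]
width: 0.0156
```

```bash
python3 - <<'E'
from h import *
from station import *
s=get_state();print(s['eef_pos'],s['ee_rot'],s['width'],s['force'],s['moment'])
c=snap("wrist","w8.npz");crop(c,260,150,380,250,6,"pics/w8.png")
print(proj(c,s['eef_pos']-[0,0,.284]),proj(c,[.4965,-.054,.122]))
c=snap("scene","s8.npz");crop(c,340,80,480,220,5,"pics/s8.png")
print(proj(c,s['eef_pos']-[0,0,.284]),proj(c,[.4965,-.054,.122]))
E
```

```text
[ 0.49693357 -0.05362258  0.44025693] [-3.14079220e+00 -1.17743982e-04 -1.47520922e+00] 0.01560087409511849 [ 0.39722791 -0.00637742 -0.70898012] [0.03914486 0.12233229 0.0232684 ]
[318.19202306 198.2966399 ] [318.61481809 187.83569145]
[403.25886212 170.17632604] [401.51992992 187.25917591]
```

View pics/w8.png

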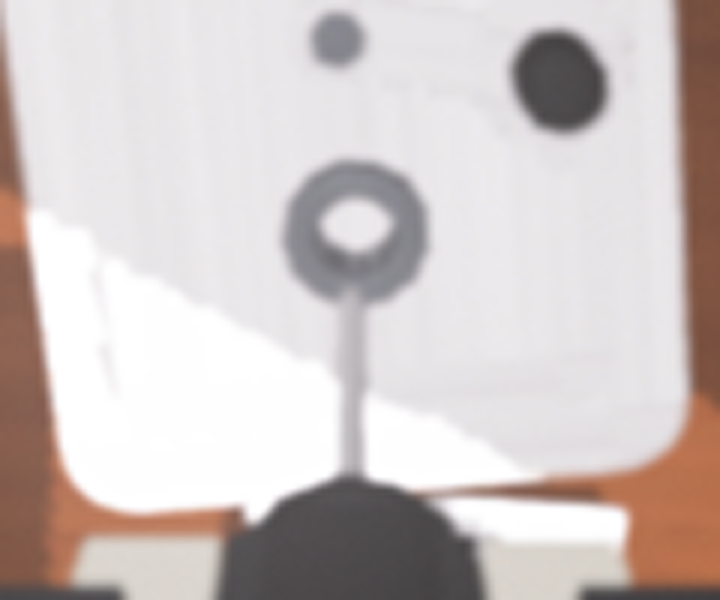

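View pics/s8.png

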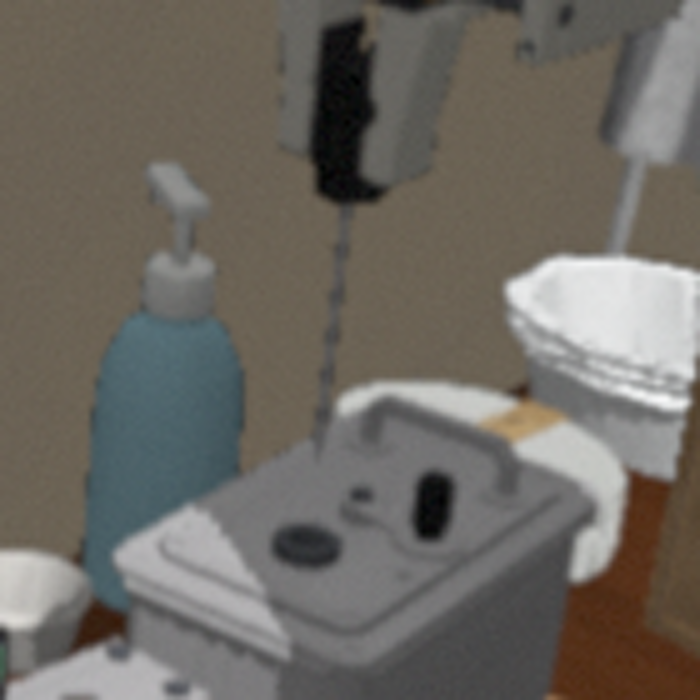

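Emit:
{"fn": "arm_command", "kwargs": {"targets": [[[0,0,0],[-0.5,0.3,0],0.9],[[0,0,0],[0,0,-6],0.9],[[0,0,0],[0,0,-8],0.9],[[0,0,0],[0,0,-8],0.9],[[0,0,0],[0,0,-3],0.9],[[0,0,0],[0,0,0],0.9],[[0,0,0],[0,0,0],0.9],[[0,0,0],[0,0,0],0.9]]}}

```text
t: 10.95
eef_pos: [0.4964, -0.0536, 0.4149]
ee_rot: [-3.141, -0.0, -1.476]
force: [-0.4, -0.8, 0.1]
width: 0.016
```

```bash
python3 - <<'E'
from h import *
from station import *
s=get_state();print(s['eef_pos'],s['ee_rot'],s['width'],s['force'],s['moment'])
c=snap("wrist","w9.npz");crop(c,280,160,360,230,9,"pics/w9.png")
print(proj(c,s['eef_pos']-[0,0,.287]),proj(c,[.4964,-.0533,.122]))
c=snap("scene","s9.npz");crop(c,370,150,440,210,10,"pics/s9.png")
print(proj(c,s['eef_pos']-[0,0,.287]),proj(c,[.4964,-.0533,.122]))
E
```

```text
[ 0.49640145 -0.05355886  0.41493334] [-3.14111617e+00 -3.47491286e-05 -1.47578623e+00] 0.016012079325319076 [-0.36490215 -0.83296988  0.1076442 ] [-0.00384257  0.10266723  0.08238331]
[318.0777026  197.28729269] [318.04357426 195.67371604]
[401.73875587 184.44477254] [401.28415404 187.39258955]
```

View pics/w9.png

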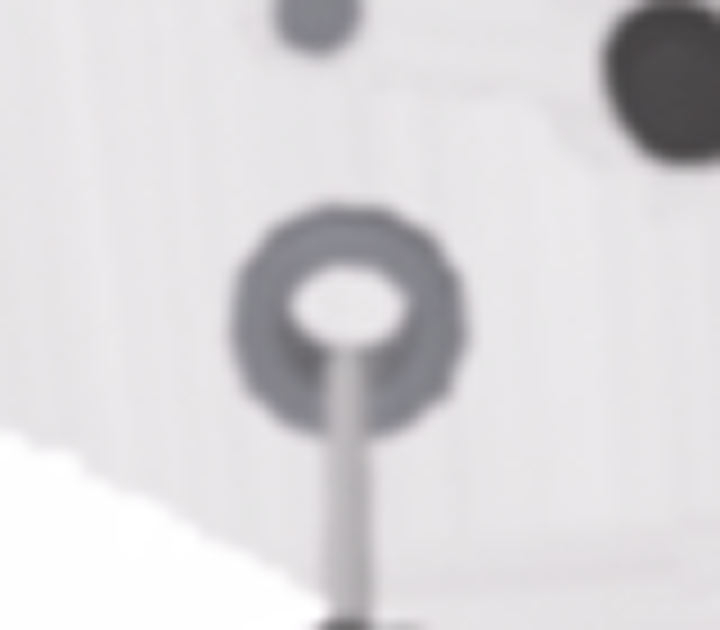

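View pics/s9.png

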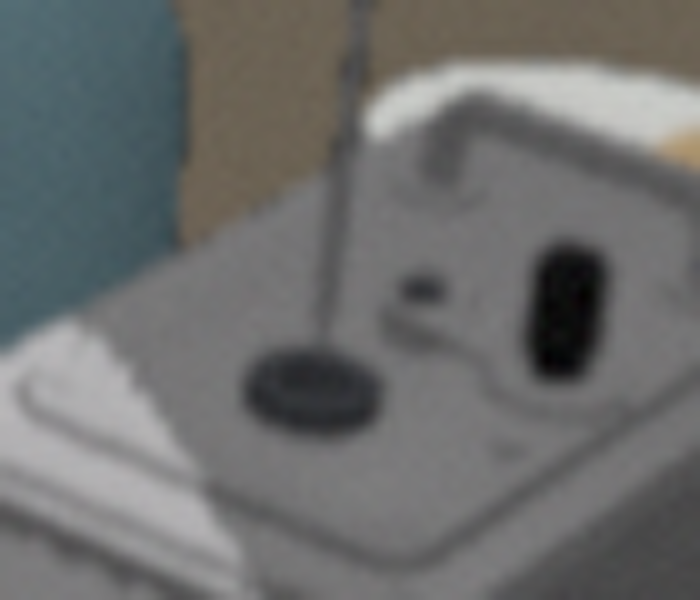

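Emit:
{"fn": "arm_command", "kwargs": {"targets": [[[0,0,0],[0,0,-4],0.9],[[0,0,0],[0,0,-7],0.9],[[0,0,0],[0,0,-8],0.9],[[0,0,0],[0,0,-7],0.9],[[0,0,0],[0,0,-4],0.9],[[0,0,0],[0,0,0],0.9],[[0,0,0],[0,0,0],0.9]]}}

```text
t: 11.75
eef_pos: [0.4964, -0.0536, 0.3847]
ee_rot: [3.142, -0.0, -1.476]
force: [0.2, 0.2, -0.9]
width: 0.0159
```

```bash
python3 - <<'E'
from h import *
from station import *
s=get_state();print(s['eef_pos'],s['ee_rot'],s['width'],s['force'],s['moment'])
c=snap("wrist","w10.npz");crop(c,280,170,360,240,9,"pics/w10.png")
p=s['eef_pos'].copy();p[2]=.122
print(proj(c,p))
c=snap("scene","s10.npz");crop(c,370,150,440,210,10,"pics/s10.png")
E
```

```text
[ 0.49637579 -0.0535709   0.38467468] [ 3.14150575e+00 -1.76097554e-04 -1.47571233e+00] 0.01589405827506189 [ 0.15901159  0.224834   -0.87050376] [-0.00366669  0.10385341 -0.02060542]
[317.93736681 205.92451691]
```

View pics/w10.png

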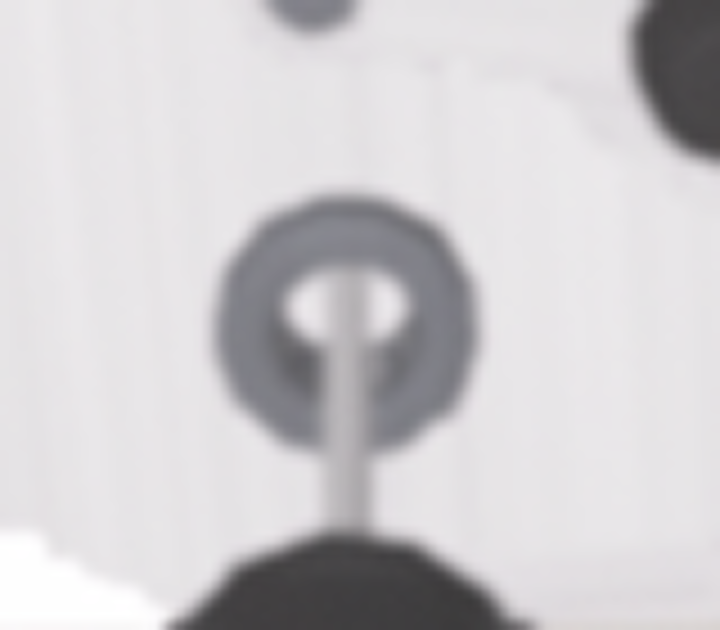

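View pics/s10.png

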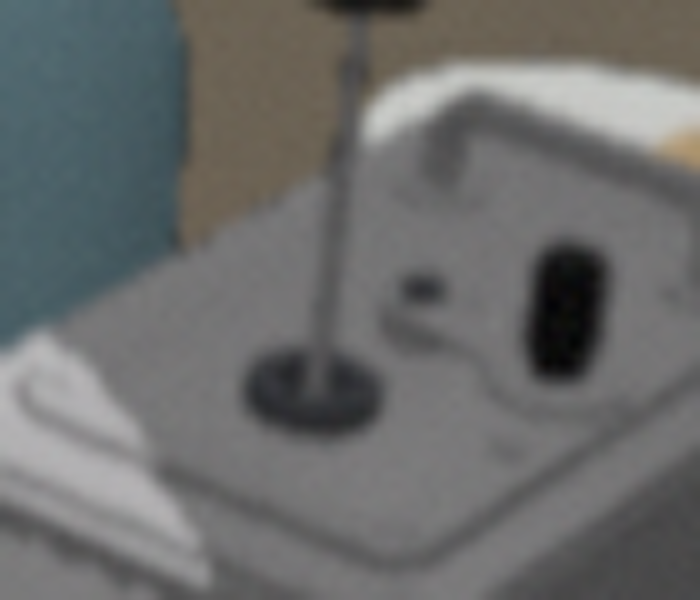

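Emit:
{"fn": "arm_command", "kwargs": {"targets": [[[0,0,0],[0,0,-4],0.9],[[0,0,0],[0,0,-8],0.9],[[0,0,0],[0,0,-8],0.9],[[0,0,0],[0,0,-8],0.9],[[0,0,0],[0,0,-7],0.9],[[0,0,0],[0,0,-4],0.9],[[0,0,0],[0,0,0],0.9],[[0,0,0],[0,0,0],0.9]]}}

```text
t: 12.65
eef_pos: [0.4964, -0.0536, 0.3457]
ee_rot: [-3.142, -0.0, -1.476]
force: [0.1, -0.1, -0.3]
width: 0.0158
```

Emit:
{"fn": "arm_command", "kwargs": {"targets": [[[0,0,0],[0,0,0],0.9],[[0,0,0],[0,0,0],0.9],[[0,0,0],[0,0,0],0.9],[[0,0,0],[0,0,0],0.9],[[0,0,0],[0,0,0],0.9]]}}

```text
t: 13.15
eef_pos: [0.4963, -0.0536, 0.3457]
ee_rot: [-3.141, 0.0, -1.476]
force: [1.1, 0.3, -1.0]
width: 0.016
```

```bash
python3 - <<'E'
from h import *
from station import *
s=get_state();print(s['eef_pos'],s['ee_rot'],s['width'],s['force'],s['moment'])
c=snap("wrist","w11.npz");crop(c,280,180,360,250,9,"pics/w11.png")
p=s['eef_pos'].copy();p[2]=.122
print(proj(c,p))
c=snap("scene","s11.npz");crop(c,350,120,440,200,8,"pics/s11.png")
E
```

```text
[ 0.49625291 -0.05358381  0.3457315 ] [-3.14146828e+00  3.41758960e-06 -1.47576823e+00] 0.01596552844647051 [ 1.09396771  0.25940106 -1.02286853] [ 0.06720133  0.13038624 -0.03293623]
[318.11262912 223.40768471]
```

View pics/w11.png

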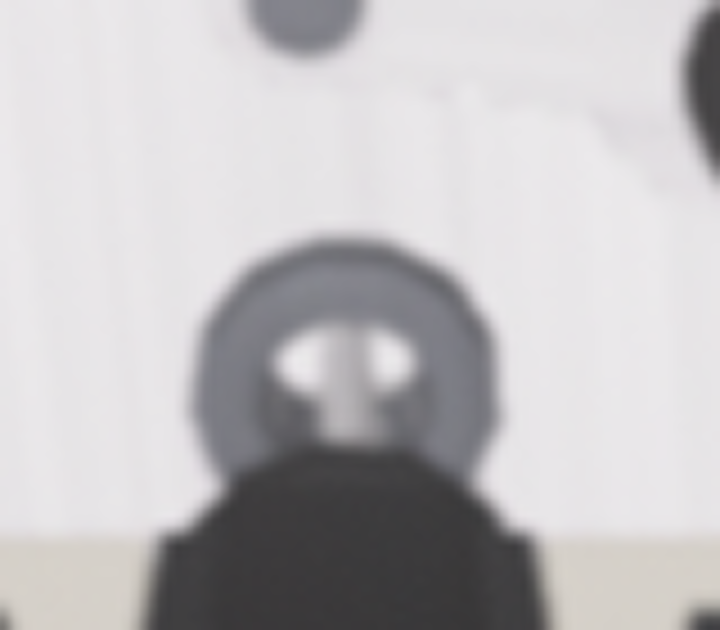

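View pics/s11.png

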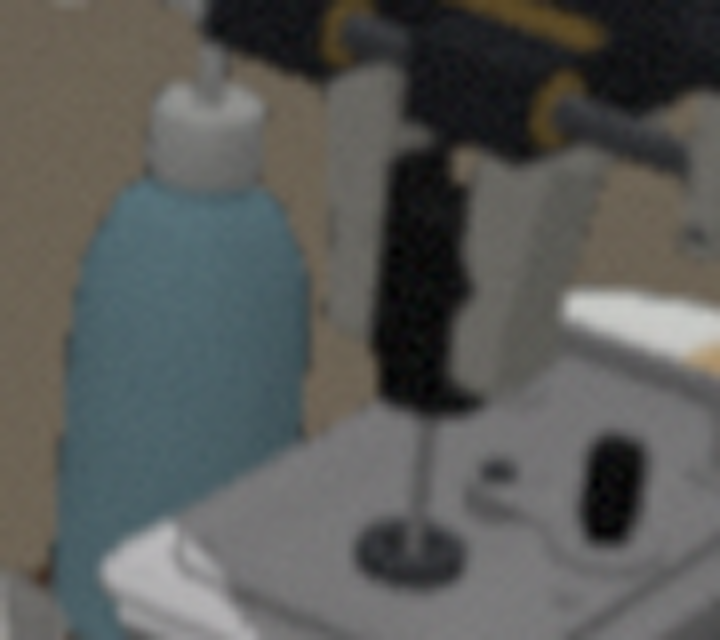

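```bash
python3 -c "
from station import *
print(job_done());s=get_state();print(s['t'],s['eef_pos'],s['width'])"
```

```text
the job is handed in; nothing more can be done
None
the job is handed in; nothing more can be done
```

The long thin thermometer is now held upright in the probe port with its tip about half-way down the pan, and I handed the job in at about 13 s. `job_done()` gives no verdict, so the checks below are my own measurements.

- **Cover:** I gripped the knob and swung the cover to about 1.3 rad, worked out from where the knob ended up. The pictures show it well clear of the port.
- **Thermometer:** The long thin one was at the end of the stand nearest the pan. I gripped it across the 16 mm of its head at 20 N, and the fingers still measured 16 mm apart at the end. I did not touch the other two, the label roll or the sauce pot.
- **Depth:** By the tool pose, the tip is about 63 mm below the port mouth. The tool axis is vertical to within 0.001 rad.
- **Centring:** In the wrist picture the stem is within about 0.3 mm of the bore's centre across the image. The scene camera puts it about 0.9 mm off, so the two views disagree slightly, but both are inside the 3.5 mm limit.
- **Contact:** The wrist force stayed within its noise of about 1 N while lowering, and the pictures showed no contact. At that noise level I could not check the 0.2 N and 0.5 N contact limits directly.

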